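# Seat a row of slides in the slide box

## Robot

A 7-joint arm with a two-finger parallel gripper is mounted at the origin on the work surface. World frame = base frame: x ahead of the robot, y to its left, z up, the work surface at z = 0. Lengths are in mm, angles in rad, forces in N, time in s.
With the tool pointing down it reaches from about 400 to 750 mm from the base axis. Payload 19.5 kg.
Tool frame: the origin (TCP) lies at the centre of the arm's flange, where the gripper is bolted on; the fingertips stand 173 mm ahead of it and the grasp point (between the pads) lies 155 mm ahead of it; z points along the fingers, y is the line along which they close (so a half turn about z gives the same grasp; the last joint's range is limited). The gripper opens to 85 mm and grips with 20 to 120 N. Pads are 22 mm wide; open, the fingers measure 114 mm over their backs; the gripper's body (76 mm by 85 mm) begins 54 mm behind the grasp point. The pads swing forward as they close: fully open they stand 13 mm farther back than shut.
Start: joints at [-0.042, 0.707, -0.028, 1.485, 0.022, 0.951, -0.075], TCP at [574.992, 0.002, 404.668] pointing down, gripper open.
Joint ranges: [-2.71, 2.71], [-0.32, 2.16], [-1.57, 1.52], [0, 2.45], [-1.46, 4.6], [0, 2.02], [-2.83, 2.83]. Speed limits (rad/s): [1.89, 1.89, 2.57, 2.57, 3.01, 3.01, 3.01].

## Interface

Orientations are given as a unit quaternion [w, x, y, z].
In Python, from bench import bot gives the robot as it stands.
- The arm moves only by the tool carry_out, never from a script. Its argument "steps" is a list of rows, each a list of 3 entries, a list of its own where there are three numbers: the turn, a rotation vector about the tool's x, y, z in degrees, then the shift along the tool's x, y, z in m, then the closure in counts, from 0 (fully open) to 255 (shut). In form: [[[ax, ay, az], [dx, dy, dz], jaw], ...]. A call has 1 to 8 rows; each row is the pose to reach, as a shift and turn from the pose commanded when the call began, along the tool's axes at that moment; what a row does not reach only later rows make up. A row lasts 1/12 s, in which the tool goes at most 41.7 mm and 7.16 degrees, less where a joint would pass 70% of its speed; a pose out of reach is approached as far as the arm can. A call with a gripper value outside its range is refused whole. The fingers move at their own pace and stop on an object; "squeeze" is the grip in N (left out, the last holds). Time passes only in rows, so rows that repeat a pose let the fingers close. It gives the time, the measured TCP pose, the force, the opening and the grip force at its end, in the units of the state.
- bot.get_state(): the state, without advancing time (a new reading comes with each control period).
- bot.camera(name): name is "scene" or "side" or "wrist"; returns (picture, depth): 400x640x3 uint8, red, green, blue; 400x640 float32, mm along the optical axis (not along the pixel's ray), 0 where there is no reading.
- bot.camera_info(name): a dict with "K" (3x3 intrinsics, pixels), "D" ([k1, k2, p1, p2, k3] as OpenCV has them; the pictures are not rectified), "position" and "rotation" of the camera in the world. Camera axes: x right, y up, looking along -z (the intrinsics and any distortion apply to the point x, -y, -z); pixel columns grow to the right and rows downward; lengths in mm; the calibration is good to about 2 mm. A picture is of the moment at which its call begins: read the wrist's pose just before it. camera_info takes no time and is no camera call; for the wrist camera it gives the pose at the moment of the call.
- bot.close_job(): hands the job in; it is judged then, once.
The state is a dict: "clock": time; "q": joint angles; "joint_vel": joint speeds; "joint_torque": joint torques, N m; "ee_pos": TCP position; "tcp_rot": TCP orientation; "ft_force": force on the tool from outside, world axes, zero at the start; "ft_torque": the same for the moment, N m; "grip_width": finger opening in mm; "grasp_force": force on a finger pad.
Only numpy, scipy, OpenCV 4.12 (cv2) and the standard library are available. Lean on these libraries where they do the work, as an engineer would, in place of code of your own. Each camera call takes 0.05 s, during which the arm holds its last target. There are 200 camera calls.

## Task

The stained slides in the open slide box were put back in a hurry and stick up unevenly, so the lid will not shut. Go along the tops of the whole row with the fingertips and gently ease every slide down until all twelve stand fully home and level. Only touch them: do not pull any slide up, do not lift or shove the box, and leave the other things on the bench alone.

Things in the scene. Friction and masses are not known exactly. Their poses are not given: they have to be found in the camera images.
- slidebox: Loose teal slide box standing open, about 0.6 kg with slides. Origin: underside centre of its base tray, on the bench; z up, y along the row of slides, +x towards the lid. Base tray 97 (x) by 208 (y) by 18 mm high, walls 2.5 mm. The lid, an equal tray hinged to it, lies folded back flat at x = +52 to +150 mm. 12 slides stand across the base tray in one row, centred on x = 0.
- row_right (a point): Middle of the top edge of slide 0, the last slide at the -y end of the row, when it is home: 31 mm above the bench, 13 mm above the tray's rim. Fixed to the box, axes as the box's. The slides are glass, 76 (x) by 26 high by 1.5 mm thick, 11.1 mm apart. Their coloured label ends (three each of white, yellow, blue, pink, from right to left) are at -x.
- row_left (a point): The same point of slide 11, the last slide at the +y end of the row: 122 mm from row_right.
- slide0 (a joint): How far slide 0 (at y = -61.0 mm in the box) stands up above home, m: 0 = home on the soft liner, larger = higher. It starts 1 to 9 mm up. It slides down in its slot against 1.5 N of friction and stays where left; at home the liner under it gives about 1 mm to a firm press.
- slide1 (a joint): How far slide 1 (at y = -49.9 mm in the box) stands up above home, m: 0 = home on the soft liner, larger = higher. As slide 0.
- slide2 (a joint): How far slide 2 (at y = -38.9 mm in the box) stands up above home, m: 0 = home on the soft liner, larger = higher. As slide 0.
- slide3 (a joint): How far slide 3 (at y = -27.8 mm in the box) stands up above home, m: 0 = home on the soft liner, larger = higher. As slide 0.
- slide4 (a joint): How far slide 4 (at y = -16.6 mm in the box) stands up above home, m: 0 = home on the soft liner, larger = higher. As slide 0.
- slide5 (a joint): How far slide 5 (at y = -5.5 mm in the box) stands up above home, m: 0 = home on the soft liner, larger = higher. As slide 0.
- slide6 (a joint): How far slide 6 (at y = +5.5 mm in the box) stands up above home, m: 0 = home on the soft liner, larger = higher. As slide 0.
- slide7 (a joint): How far slide 7 (at y = +16.6 mm in the box) stands up above home, m: 0 = home on the soft liner, larger = higher. As slide 0.
- slide8 (a joint): How far slide 8 (at y = +27.8 mm in the box) stands up above home, m: 0 = home on the soft liner, larger = higher. As slide 0.
- slide9 (a joint): How far slide 9 (at y = +38.9 mm in the box) stands up above home, m: 0 = home on the soft liner, larger = higher. As slide 0.
- slide10 (a joint): How far slide 10 (at y = +49.9 mm in the box) stands up above home, m: 0 = home on the soft liner, larger = higher. As slide 0.
- slide11 (a joint): How far slide 11 (at y = +61.0 mm in the box) stands up above home, m: 0 = home on the soft liner, larger = higher. As slide 0.
- oil_bottle: Bystander. Amber dropper bottle, 28 mm across, 62 mm high; origin under its centre.
- coverslip_box: Bystander. White and pale blue box, 35 x 35 x 25 mm high; origin under its centre.
- tally: Bystander. Round steel hand counter lying face up, 44 mm across, 36 mm high with its plunger; origin under its centre.
- mailer: Bystander. Flat white slide mailer with a blue cap, 36 x 87 x 20 mm high, long along its y; origin under its centre.
- marker: Bystander. White marker pen with a black cap, 132 mm long along its x, 12 mm thick, lying in the open lid of the slide box; origin under its middle.
- closed_box: Bystander. Small grey-blue closed slide box, 83 x 100 x 36 mm high, off to the left; origin under its centre.
- tube_rack: Bystander. White rack of blood tubes with purple stoppers, 58 x 136 mm, 94 mm high, off to the right; origin under its centre.

How it is judged (in metres and radians):
At the end, for the whole second after the job is handed in: Every one of the 12 slides stands less than 2 mm above home (the shut lid would clear home slides by 2.5 mm), and the box is at rest within 20 mm of where it stood (value of joint each of slide0, slide1, slide2, slide3, slide4, slide5, slide6, slide7, slide8, slide9, slide10, slide11 below 0.002 m and distance of slidebox from where it was at the start of the episode below 0.02 m and linear speed of slidebox below 0.01 m/s); the robot touches nothing.
It fails at once if a slide is pulled up or nearly out (12 mm or more above home) (value of joint any of slide0, slide1, slide2, slide3, slide4, slide5, slide6, slide7, slide8, slide9, slide10, slide11 above 0.012 m).
It fails at once if the slide box is lifted, tipped or shoved more than 20 mm (height (world z) of slidebox above 0.008 m or angle between slidebox's own z axis and vertical above 0.12 rad or distance of slidebox from where it was at the start of the episode above 0.02 m).
It fails at once if the box or its glass slides are pressed hard (over 35 N) (contact force between the fingers and slidebox above 35 N).
It fails at once if another thing on the bench is moved more than 20 mm or tipped over (distance of any of oil_bottle, coverslip_box, tally, mailer, marker, closed_box, tube_rack from where it was at the start of the episode above 0.02 m or angle between any of oil_bottle, coverslip_box, tally, mailer, marker, closed_box, tube_rack's own z axis and vertical above 0.4 rad).
It also fails if it takes over 51 s, if anything falls off the work surface, if the arm or the gripper's body presses on something with over 40 N, if the wrist force passes 120 N, or if a joint passes its speed limit or range.

## Working session

There is one attempt and no reset: what is moved stays moved. The work goes in short steps, Python scripts to look and compute and a tool call to move; the robot and the scene stay as the last step left them, time stands still between calls to the robot, and variables do not carry over. Pictures are saved under pics/ and viewed, at most 10 in all, crops included, and the job is handed in when it is done.

Besides the shell and the picture viewer there is one more tool, called after ">>>" by a JSON object that holds its "name" and its "arguments". carry_out: Moves the arm, as the interface text tells. Its arguments: {"type":"object","properties":{"steps":{"type":"array"},"squeeze":{"type":"number"}},"required":["steps"]}

```bash
mkdir -p pics; cat > h.py <<'E'
import numpy as np, cv2
from bench import bot
def cam(n,fn=None):
    i=bot.camera_info(n); p,d=bot.camera(n)
    if fn: cv2.imwrite(fn,p[:,:,::-1])
    return i,p,d
def world(i,d,uv):
    uv=np.asarray(uv,float).reshape(-1,1,2); K=np.array(i['K']);D=np.array(i['D'],float)
    n=cv2.undistortPoints(uv,K,D).reshape(-1,2)
    r=np.c_[n[:,0],-n[:,1],-np.ones(len(n))]
    return np.array(i['position']),r@np.array(i['rotation']).T   # origin, ray (unit depth)
def onplane(i,uv,z):
    o,r=world(i,None,uv); return o+r*((z-o[2])/r[:,2])[:,None]
def cloud(i,d):
    v,u=np.nonzero(d>0); o,r=world(i,d,np.c_[u,v]); 
    return u,v,o+r*d[v,u][:,None]
E
python3 - <<'E'
from h import *
s=bot.get_state(); print({k:np.round(v,3) for k,v in s.items()})
for n in ('scene','wrist'):
    i,p,d=cam(n,f'pics/{n}0.png'); np.savez(f'{n}0.npz',p=p,d=d,K=i['K'],D=i['D'],position=i['position'],rotation=i['rotation'])
    print(n,np.round(i['position']),np.round(i['rotation'],2).tolist(),i['K'][0][0],i['D'])
E
```

```text
{'clock': np.float64(0.0), 'q': array([-0.042,  0.707, -0.028,  1.485,  0.022,  0.951, -0.075]), 'joint_vel': array([-0.001, -0.001,  0.   ,  0.001, -0.002, -0.   ,  0.   ]), 'joint_torque': array([-3.0000e-03, -8.8321e+01,  1.2330e+00, -2.3617e+01,  1.7000e-02,
        6.0000e-03, -0.0000e+00]), 'ee_pos': array([5.74923e+02, 2.40000e-02, 4.04235e+02]), 'tcp_rot': array([-0.   ,  0.707,  0.707, -0.   ]), 'ft_force': array([ 0.308,  0.743, -0.138]), 'ft_torque': array([ 0.012,  0.002, -0.   ]), 'grasp_force': np.float64(0.0), 'grip_width': np.float64(85.068)}
scene [1076. -667. 1038.] [0.89, 0.33, 0.11, 0.31] 409.41076987226495 [0.02450263 0.         0.         0.         0.        ]
wrist [576.  84. 373.] [0.99, -0.16, 0.0, 0.0] 303.88761385362466 [0.01530902 0.         0.         0.         0.        ]
```

View pics/wrist0.png

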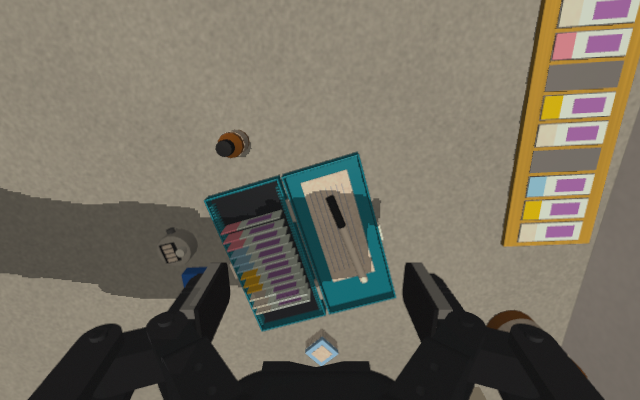

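View pics/scene0.png

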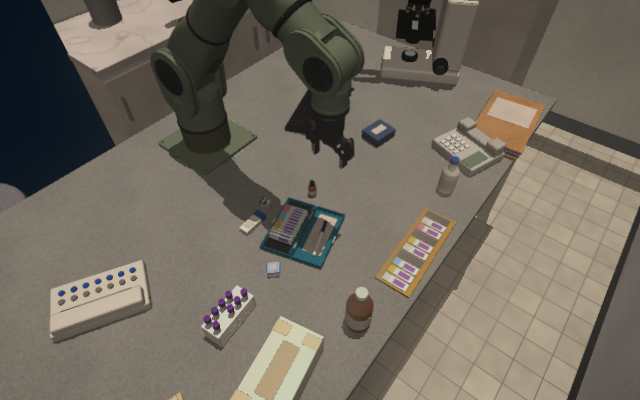

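The wrist view shows the open teal box. The base tray runs (205,200)-(280,178)-(325,313)-(262,328), with white slide labels at the bottom and the lid to the right at (340,230). The bystanders stand clear of the row. The scene view agrees.

```bash
sed -i "s/^def cam(/from scipy.spatial.transform import Rotation as R\ndef cam(/; s/i=bot.camera_info(n); p/i=dict(bot.camera_info(n)); q=np.array(i['rotation']); i['rotation']=R.from_quat(q[[1,2,3,0]]).as_matrix(); p/" h.py
cat > m.py <<'E'
from h import *
def measure(n,fn):
    i,p,d=cam(n,fn); u,v,P=cloud(i,d)
    hsv=cv2.cvtColor(p,cv2.COLOR_RGB2HSV)[v,u].astype(int)
    m=(hsv[:,0]>85)&(hsv[:,0]<98)&(hsv[:,1]>120)&(hsv[:,2]>40)
    print(n,'teal',m.sum(),'z pct',np.percentile(P[m,2],[5,50,95]).round(1))
    near=np.linalg.norm(P[:,:2]-np.median(P[m,:2],0),axis=1)<170
    k=m&(P[:,2]>12)&(P[:,2]<26)&near
    im=np.zeros(d.shape,np.uint8); im[v[k],u[k]]=1
    nl,lab,st,_=cv2.connectedComponentsWithStats(cv2.morphologyEx(im,cv2.MORPH_CLOSE,np.ones((5,5),np.uint8)))
    k&=st[lab[v,u],4]>60
    Q=onplane(i,np.c_[u[k],v[k]],18)[:,:2]
    r=cv2.minAreaRect(Q.astype(np.float32)); b=cv2.boxPoints(r); print(r,b.round(1).tolist())
    # box y axis: edge direction nearest world +y
    e=max([b[(j+1)%4]-b[j] for j in range(4)],key=lambda e:e[1]); Y=e/np.linalg.norm(e); X=np.array([Y[1],-Y[0]])
    yaw=np.degrees(np.arctan2(X[1],X[0])); o=np.array(r[0])-X*50.75
    print('yaw',yaw.round(2),'origin',o.round(1))
    # slides: points 24..45 high, in box frame
    L=np.c_[(P[:,:2]-o)@X,(P[:,:2]-o)@Y,P[:,2]]
    s=near&(L[:,2]>25)&(L[:,2]<45)&(abs(L[:,0])<45)&(abs(L[:,1])<80)
    print('slide pts',s.sum(),'x',np.percentile(L[s,0],[1,99]).round(1),'y',np.percentile(L[s,1],[1,99]).round(1))
    for j in range(12):
        t=s&(abs(L[:,1]-(-61+11.09*j))<4); print(j,t.sum(),np.percentile(L[t,2],90).round(1) if t.sum() else None,end='; ')
    print(); return o,X,Y,yaw
E
python3 -c "
from m import *
measure('wrist','pics/w1.png'); measure('scene','pics/s1.png')"
```

```text
wrist teal 8159 z pct [ 2.3  4.2 18.1]
((561.2859497070312, -103.20587158203125), (196.51365661621094, 208.3894500732422), 17.007553100585938) [[436.79998779296875, -32.29999923706055], [497.79998779296875, -231.60000610351562], [685.7000122070312, -174.10000610351562], [624.7999877929688, 25.200000762939453]]
yaw 17.01 origin [ 512.8 -118.1]
slide pts 3537 x [-37.2  37.6] y [-62.7  60.9]
0 303 35.0; 1 344 36.7; 2 292 35.0; 3 255 34.1; 4 318 36.4; 5 256 34.6; 6 280 35.7; 7 340 38.9; 8 320 38.3; 9 304 37.9; 10 308 38.7; 11 217 34.6; 
scene teal 594 z pct [ 0.2  4.  18.2]Traceback (most recent call last):
  File "<string>", line 3, in <module>
    measure('wrist','pics/w1.png'); measure('scene','pics/s1.png')
                                    ~~~~~~~^^^^^^^^^^^^^^^^^^^^^^^
  File "m.py", line 12, in measure
    Q=onplane(i,np.c_[u[k],v[k]],18)[:,:2]
      ~~~~~~~^^^^^^^^^^^^^^^^^^^^^^^
  File "h.py", line 14, in onplane
    o,r=world(i,None,uv); return o+r*((z-o[2])/r[:,2])[:,None]
        ~~~~~^^^^^^^^^^^
  File "h.py", line 10, in world
    n=cv2.undistortPoints(uv,K,D).reshape(-1,2)
      ~~~~~~~~~~~~~~~~~~~^^^^^^^^
cv2.error: OpenCV(4.12.0) /io/opencv/modules/calib3d/src/undistort.dispatch.cpp:347: error: (-215:Assertion failed) CV_IS_MAT(_src) && CV_IS_MAT(_dst) && (_src->rows == 1 || _src->cols == 1) && (_dst->rows == 1 || _dst->cols == 1) && _src->cols + _src->rows - 1 == _dst->rows + _dst->cols - 1 && (CV_MAT_TYPE(_src->type) == CV_32FC2 || CV_MAT_TYPE(_src->type) == CV_64FC2) && (CV_MAT_TYPE(_dst->type) == CV_32FC2 || CV_MAT_TYPE(_dst->type) == CV_64FC2) in function 'cvUndistortPointsInternal'
```

>>> {"name": "carry_out", "arguments": {"steps": [[[0, 0, -6], [-0.035, -0.01, 0.02], 255], [[0, 0, -12], [-0.07, -0.02, 0.04], 255], [[0, 0, -17], [-0.105, -0.03, 0.06], 255], [[0, 0, -17], [-0.14, -0.04, 0.09], 255], [[0, 0, -17], [-0.171, -0.046, 0.12], 255], [[0, 0, -17], [-0.171, -0.046, 0.145], 255], [[0, 0, -17], [-0.171, -0.046, 0.145], 255], [[0, 0, -17], [-0.171, -0.046, 0.145], 255]], "squeeze": 20}}

```text
clock: 0.87
ee_pos: [529.0, -170.6, 259.4]
tcp_rot: [-0.001, 0.595, 0.804, -0.0]
ft_force: [0.7, 0.6, 1.0]
grip_width: 0.1
grasp_force: 0.0
```

```bash
python3 - <<'E'
from h import *
s=bot.get_state(); print({k:np.round(s[k],3) for k in('clock','ee_pos','tcp_rot','ft_force','grip_width')})
cam('wrist','pics/w2.png')
E
```

```text
{'clock': np.float64(0.867), 'ee_pos': array([ 528.973, -170.628,  259.357]), 'tcp_rot': array([-0.001,  0.595,  0.804, -0.   ]), 'ft_force': array([0.738, 0.605, 1.029]), 'grip_width': np.float64(0.126)}
```

View pics/w2.png

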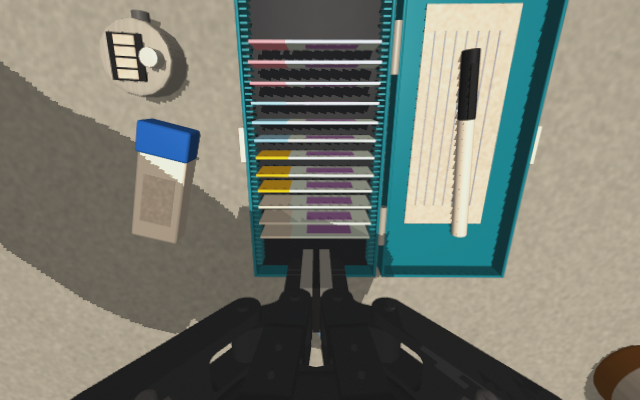

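The tool is aligned with the row. Closed fingertips are at about (317,250), just in front of slide 0 as seen in perspective, and the row centre is at u≈318. I'll ease down the first pair.

>>> {"name": "carry_out", "arguments": {"steps": [[[0, 0, 0], [0, 0, 0.03], 255], [[0, 0, 0], [0, 0, 0.042], 255], [[0, 0, 0], [0, 0, 0.046], 255], [[0, 0, 0], [0, 0, 0.049], 255], [[0, 0, 0], [0, 0, 0.052], 255], [[0, 0, 0], [0, 0, 0.054], 255], [[0, 0, 0], [0, 0, 0.055], 255], [[0, 0, 0], [0, 0, 0.055], 255]]}}

```text
clock: 1.58
ee_pos: [529.2, -170.9, 205.1]
tcp_rot: [0.0, 0.595, 0.804, 0.0]
ft_force: [0.3, 0.6, 2.4]
grip_width: -0.0
grasp_force: 1.0
```

>>> {"name": "carry_out", "arguments": {"steps": [[[0, 0, 0], [0, 0, 0.0005], 255], [[0, 0, 0], [0, 0, 0.001], 255], [[0, 0, 0], [0, 0, 0.001], 255]]}}

```text
clock: 1.83
ee_pos: [529.2, -171.0, 204.3]
tcp_rot: [0.0, 0.595, 0.804, 0.0]
ft_force: [-0.1, 2.1, 11.5]
grip_width: -0.0
grasp_force: 5.6
```

>>> {"name": "carry_out", "arguments": {"steps": [[[0, 0, 0], [0, 0, -0.018], 255], [[0, 0, 0], [0.022, 0, -0.018], 255], [[0, 0, 0], [0.022, 0, -0.012], 255], [[0, 0, 0], [0.022, 0, -0.009], 255], [[0, 0, 0], [0.022, 0, -0.006], 255], [[0, 0, 0], [0.022, 0, -0.003], 255], [[0, 0, 0], [0.022, 0, -0.001], 255], [[0, 0, 0], [0.022, 0, -0.0005], 255]]}}

```text
clock: 2.5
ee_pos: [522.5, -150.4, 204.2]
tcp_rot: [0.0, 0.595, 0.804, -0.0]
ft_force: [-2.5, 0.5, 17.8]
grip_width: -0.2
grasp_force: 8.4
```

>>> {"name": "carry_out", "arguments": {"steps": [[[0, 0, 0], [0, 0, 0.0005], 255], [[0, 0, 0], [0, 0, 0.0005], 255], [[0, 0, 0], [0, 0, 0.0005], 255]]}}

```text
clock: 2.75
ee_pos: [522.5, -150.4, 204.2]
tcp_rot: [0.0, 0.595, 0.804, -0.0]
ft_force: [-2.7, 0.4, 17.9]
grip_width: 0.2
grasp_force: 8.5
```

```bash
python3 - <<'E'
from m import *
i,p,d=cam('side','pics/side1.png'); c=np.array([[512,-118,30.]])-i['position']; c=(c@i['rotation'])[0]; K=np.array(i['K']); print(K[0,0]*c[0]/-c[2]+K[0,2],K[1,1]*c[1]/c[2]+K[1,2],-c[2])
E
```

```text
310.99188971858877 232.73556278242526 1003.7737482105942
```

>>> {"name": "carry_out", "arguments": {"steps": [[[0, 0, 0], [0, 0, -0.018], 255], [[0, 0, 0], [0.0223, 0, -0.018], 255], [[0, 0, 0], [0.0223, 0, -0.012], 255], [[0, 0, 0], [0.0223, 0, -0.009], 255], [[0, 0, 0], [0.0223, 0, -0.006], 255], [[0, 0, 0], [0.0223, 0, -0.003], 255], [[0, 0, 0], [0.0223, 0, -0.001], 255], [[0, 0, 0], [0.0223, 0, 0], 255]]}}

```text
clock: 3.47
ee_pos: [516.1, -129.1, 203.9]
tcp_rot: [0.0, 0.595, 0.804, -0.0]
ft_force: [-5.2, 0.3, 32.2]
grip_width: 0.3
grasp_force: 16.1
```

>>> {"name": "carry_out", "arguments": {"steps": [[[0, 0, 0], [0, 0, 0], 255], [[0, 0, 0], [0, 0, 0], 255]]}}

```text
clock: 3.63
ee_pos: [516.0, -129.1, 204.1]
tcp_rot: [0.0, 0.595, 0.804, -0.0]
ft_force: [-2.9, 0.9, 17.5]
grip_width: 0.1
grasp_force: 8.8
```

>>> {"name": "carry_out", "arguments": {"steps": [[[0, 0, 0], [0, 0, -0.018], 255], [[0, 0, 0], [0.0223, 0, -0.018], 255], [[0, 0, 0], [0.0223, 0, -0.012], 255], [[0, 0, 0], [0.0223, 0, -0.009], 255], [[0, 0, 0], [0.0223, 0, -0.006], 255], [[0, 0, 0], [0.0223, 0, -0.003], 255], [[0, 0, 0], [0.0223, 0, -0.001], 255], [[0, 0, 0], [0.0223, 0, 0], 255]]}}

```text
clock: 4.3
ee_pos: [509.6, -107.8, 203.8]
tcp_rot: [0.0, 0.595, 0.804, -0.0]
ft_force: [-4.4, 1.8, 33.4]
grip_width: 0.1
grasp_force: 16.6
```

>>> {"name": "carry_out", "arguments": {"steps": [[[0, 0, 0], [0, 0, 0], 255], [[0, 0, 0], [0, 0, 0], 255]]}}

```text
clock: 4.47
ee_pos: [509.5, -107.8, 204.1]
tcp_rot: [0.0, 0.595, 0.804, -0.0]
ft_force: [-3.0, 0.7, 17.7]
grip_width: -0.1
grasp_force: 9.1
```

The transient peak of about 33 N is too close to the limit, so I'll finish the remaining presses more slowly.

>>> {"name": "carry_out", "arguments": {"steps": [[[0, 0, 0], [0, 0, -0.018], 255], [[0, 0, 0], [0.0223, 0, -0.018], 255], [[0, 0, 0], [0.0223, 0, -0.013], 255], [[0, 0, 0], [0.0223, 0, -0.01], 255], [[0, 0, 0], [0.0223, 0, -0.008], 255], [[0, 0, 0], [0.0223, 0, -0.006], 255], [[0, 0, 0], [0.0223, 0, -0.0045], 255], [[0, 0, 0], [0.0223, 0, -0.003], 255]]}}

```text
clock: 5.13
ee_pos: [503.0, -86.4, 206.4]
tcp_rot: [-0.0, 0.595, 0.804, -0.0]
ft_force: [-0.9, -1.4, 1.8]
grip_width: 0.1
grasp_force: 1.4
```

>>> {"name": "carry_out", "arguments": {"steps": [[[0, 0, 0], [0, 0, 0.001], 255], [[0, 0, 0], [0, 0, 0.0015], 255], [[0, 0, 0], [0, 0, 0.002], 255], [[0, 0, 0], [0, 0, 0.0025], 255], [[0, 0, 0], [0, 0, 0.0028], 255], [[0, 0, 0], [0, 0, 0.0028], 255], [[0, 0, 0], [0, 0, 0.0028], 255]]}}

```text
clock: 5.72
ee_pos: [503.0, -86.1, 204.3]
tcp_rot: [0.0, 0.595, 0.804, -0.0]
ft_force: [-2.4, -1.1, 11.3]
grip_width: -0.3
grasp_force: 5.8
```

>>> {"name": "carry_out", "arguments": {"steps": [[[0, 0, 0], [0, 0, -0.018], 255], [[0, 0, 0], [0.0223, 0, -0.018], 255], [[0, 0, 0], [0.0223, 0, -0.013], 255], [[0, 0, 0], [0.0223, 0, -0.01], 255], [[0, 0, 0], [0.0223, 0, -0.008], 255], [[0, 0, 0], [0.0223, 0, -0.006], 255], [[0, 0, 0], [0.0223, 0, -0.0045], 255], [[0, 0, 0], [0.0223, 0, -0.003], 255]]}}

```text
clock: 6.38
ee_pos: [496.5, -65.0, 206.7]
tcp_rot: [-0.0, 0.595, 0.804, -0.0]
ft_force: [-0.8, -0.4, 3.2]
grip_width: 0.6
grasp_force: 1.4
```

>>> {"name": "carry_out", "arguments": {"steps": [[[0, 0, 0], [0, 0, 0.001], 255], [[0, 0, 0], [0, 0, 0.0015], 255], [[0, 0, 0], [0, 0, 0.002], 255], [[0, 0, 0], [0, 0, 0.0025], 255], [[0, 0, 0], [0, 0, 0.0028], 255], [[0, 0, 0], [0, 0, 0.0028], 255], [[0, 0, 0], [0, 0, 0.0028], 255]]}}

```text
clock: 6.97
ee_pos: [496.5, -64.8, 204.3]
tcp_rot: [0.0, 0.595, 0.804, -0.0]
ft_force: [-0.7, -0.8, 9.6]
grip_width: 0.1
grasp_force: 4.1
```

Lift straight up to look, staying over the +y end of the row.

>>> {"name": "carry_out", "arguments": {"steps": [[[0, 0, 0], [0, 0, -0.02], 255], [[0, 0, 0], [0, 0, -0.06], 255], [[0, 0, 0], [0.03, 0, -0.1], 255], [[0, 0, 0], [0.07, 0, -0.12], 255], [[0, 0, 0], [0.07, 0, -0.12], 255], [[0, 0, 0], [0.07, 0, -0.12], 255]]}}

```text
clock: 7.47
ee_pos: [475.6, 4.9, 325.6]
tcp_rot: [0.001, 0.593, 0.805, 0.001]
ft_force: [0.6, 0.1, -0.4]
grip_width: -0.3
grasp_force: 0.0
```

```bash
python3 -c "
from m import *
measure('wrist','pics/w3.png')
i,p,d=cam('side'); cv2.imwrite('pics/side2.png',cv2.resize(p[170:300,210:410,::-1],(800,520),interpolation=cv2.INTER_CUBIC))"
```

```text
wrist teal 6801 z pct [ 2.7  6.3 18.2]
((549.8470458984375, -66.59860229492188), (196.58616638183594, 134.31106567382812), 16.876005172729492) [[436.29998779296875, -30.899999618530273], [475.29998779296875, -159.39999389648438], [663.4000244140625, -102.30000305175781], [624.4000244140625, 26.200000762939453]]
yaw 16.88 origin [501.3 -81.3]
slide pts 401 x [-37.6  37.7] y [-79.3  22.8]
0 0 None; 1 0 None; 2 0 None; 3 0 None; 4 2 29.6; 5 0 None; 6 2 30.4; 7 1 30.1; 8 0 None; 9 0 None; 10 0 None; 11 0 None;
```

View pics/w3.png

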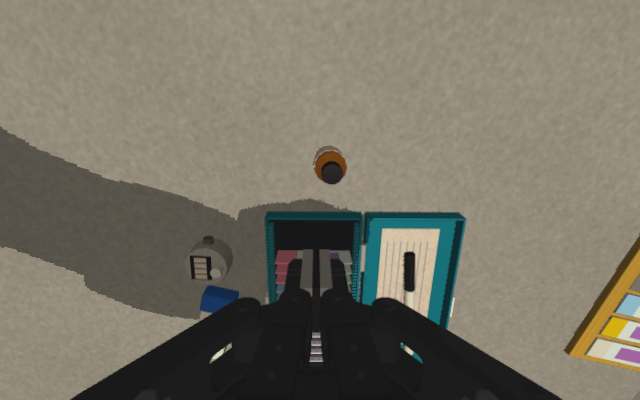

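View pics/side2.png

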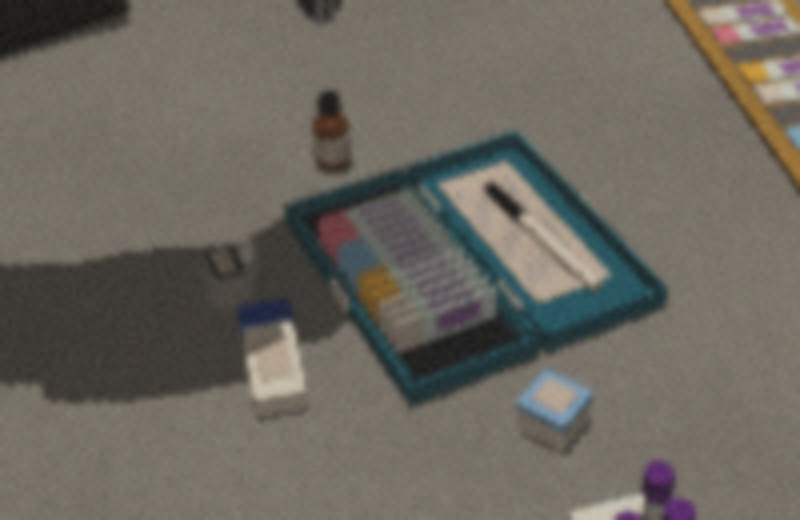

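The wrist view shows the box's +y end at (265,213)-(465,213), unmoved within about 1 mm; the gripper hides the slides. In the side view the row from (335,230) to (450,310) looks level. I'll move back towards -y to measure heights with a clear view.

>>> {"name": "carry_out", "arguments": {"steps": [[[0, 0, 0], [-0.04, 0, 0], 255], [[0, 0, 0], [-0.08, 0, 0], 255], [[0, 0, 0], [-0.12, 0, 0], 255], [[0, 0, 0], [-0.16, 0, 0], 255], [[0, 0, 0], [-0.2, 0, 0], 255], [[0, 0, 0], [-0.22, 0, 0], 255], [[0, 0, 0], [-0.22, 0, 0], 255], [[0, 0, 0], [-0.22, 0, 0], 255]]}}

```text
clock: 8.23
ee_pos: [539.8, -210.0, 322.6]
tcp_rot: [-0.001, 0.596, 0.803, -0.0]
ft_force: [0.3, 0.7, 0.1]
grip_width: 0.1
grasp_force: 0.0
```

```bash
python3 -c "
from m import *
measure('wrist','pics/w4.png')"
```

```text
wrist teal 15637 z pct [ 2.4  4.3 18.1]
((567.330810546875, -124.42208099365234), (197.1536865234375, 163.3638916015625), 16.872230529785156) [[449.29998779296875, -74.9000015258789], [496.70001220703125, -231.1999969482422], [685.4000244140625, -174.0], [638.0, -17.600000381469727]]
yaw 16.87 origin [ 518.8 -139.2]
slide pts 3157 x [-37.1  37.3] y [-40.9  71.4]
0 0 None; 1 0 None; 2 294 31.3; 3 265 31.5; 4 205 31.4; 5 218 31.7; 6 185 31.7; 7 259 31.7; 8 191 31.7; 9 293 31.8; 10 346 31.7; 11 407 31.5;
```

View pics/w4.png

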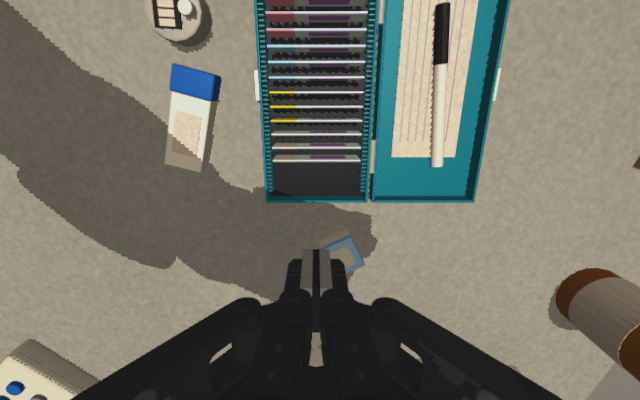

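All slides in view are level at about 31.5 mm, and the row is cut off at the top of the image. I'll shift slightly to see slides 10 and 11.

>>> {"name": "carry_out", "arguments": {"steps": [[[0, 0, 0], [0.03, 0, -0.03], 255], [[0, 0, 0], [0.04, 0, -0.06], 255], [[0, 0, 0], [0.04, 0, -0.06], 255], [[0, 0, 0], [0.04, 0, -0.06], 255]]}}

```text
clock: 8.62
ee_pos: [528.7, -168.6, 385.2]
tcp_rot: [0.001, 0.594, 0.804, 0.0]
ft_force: [-0.4, -0.0, -0.6]
grip_width: 0.0
grasp_force: 0.0
```

```bash
python3 -c "
from m import *
measure('wrist','pics/w5.png')"
```

```text
wrist teal 13035 z pct [ 2.3  4.3 18. ]
((561.001953125, -104.83612823486328), (196.9632110595703, 205.8927459716797), 16.741413116455078) [[437.0, -34.599998474121094], [496.29998779296875, -231.8000030517578], [685.0, -175.10000610351562], [625.7000122070312, 22.100000381469727]]
yaw 16.74 origin [ 512.4 -119.5]
slide pts 2040 x [-36.6  37.6] y [-61.7  61.3]
0 206 31.6; 1 207 31.5; 2 199 31.7; 3 209 31.6; 4 144 31.3; 5 192 31.6; 6 148 31.7; 7 130 31.9; 8 127 31.7; 9 148 31.6; 10 154 31.5; 11 176 31.5;
```

All twelve are within 1 mm of home, the box has moved about 1 mm, and the arm is clear.

```bash
python3 -c "
from bench import bot
print(bot.close_job())"
```

```text
the job is handed in; nothing more can be done
None
```

I eased all twelve slides down level at about 31.5 mm (home is 31 mm) with the box moved only about 1 mm, and handed the job in after about 9 s; no verdict came back.

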